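Bolt the spring gate of the weld jig open and take out the coupon

TASK

Free the flat steel coupon from the weld jig. Swing the jig's spring gate open by the black knob of its bolt until it comes up against the stop of the adjustable catch, hold it there while you push the bolt fully down so that it locks behind the catch, and let go; then, with the gate staying open by itself, lift the coupon out and lay it flat and centred on the two bars in the shallow tray. Leave the tape measure and the steel weld sample where they are.

Things in the scene. Friction and masses are not known exactly. Their poses are not given: they have to be found in the camera images.
- jig: Dark steel base plate, fixed, 210 x 250 x 10 mm, spanning jig x -105..105 and y -105..145 mm. Origin on the worktop, z up. On it: the gate's pivot post at jig (75, 35) mm, top 82 mm high, the coupon's nest at (-20, -65) mm, the spring gate over the nest, and the catch.
- rail (a point): Point of the plate's rail 140 mm from the pivot, at gate angle 1.1 rad. On the rail is clamped the catch, a steel block whose place varies and is not reported. Seen in the opening direction: a low tooth (14 mm thick, 31 mm high, the raised bolt clears it), a 20 mm gap, a lug (56 mm high). The lug stops the gate's boss at a gate angle between 0.88 and 1.37 rad.
- gate_pivot (a point): Point on the gate's vertical pivot axis, 48 mm high. The gate is a steel bar 16 mm wide, 40 to 52 mm high; a boss at its end, 140 mm from the pivot (22 mm across, 40 to 56 mm high), carries the bolt. A torsion spring shuts it: 0.35 N m when shut plus 0.7 N m per rad (2.5 N at the knob when shut, 8 N at the catch). Let go unlatched, it swings shut.
- gate (a joint): Angle of the spring gate, rad: 0 = shut, its end over the coupon; grows as it opens, clockwise seen from above (range 0..1.6). At angle q the bar points from the pivot to the bearing 3.953 - q rad in the jig's xy plane (counted from jig +x towards jig +y).
- bolt (a joint): How far the bolt is pushed down, m: 0 = raised (at the start), 0.024 = fully down. It takes 3 N; friction keeps it where left. With the gate against the lug, or under 4 mm short of it, the bolt goes down behind the tooth; let go, the gate then springs back about 4 mm to bear on the tooth. Over the tooth the bolt stops after 10 mm.
- bolt_knob (a point): Grip point on the axis of the bolt's knob, 18 mm below its top: upright black cylinder 24 mm in diameter, 86 to 126 mm above the worktop with the bolt raised; below it a 10 mm steel rod runs down through the boss. It moves with gate and bolt. The knob may turn within the fingers as the gate swings.
- nest (a point): Middle of the nest, 22 mm above the worktop, where the coupon's underside lies; the jig's axes. Two cross bars carry the coupon 12 mm above the plate; end stops (34 mm high) and small corner stops (30 mm high, within 15 mm of each end) locate it with 2 mm play. The middle 80 mm of its long sides is free for fingers, down to the plate at 10 mm.
- coupon: Flat steel plate 50 x 100 mm, 6 mm thick, with a low weld bead along its top (9 mm in all), 0.24 kg. Origin at the centre of its underside, y along the 100 mm length, z up. It lies in the nest with its length along the jig's x.
- tray: Shallow open aluminium tray, fixed, 160 (tray x) x 150 (tray y) mm outside, walls 3 mm thick and 14 mm high, floor 3 mm thick. On its floor, symmetric about its middle, stand two steel bars (10 x 44 mm, long in tray y, at tray x -22 and +22 mm) with tops 15 mm above the worktop, to keep a part off the floor. Origin at the centre of its underside.
- tape: Tape measure, 35 x 70 x 60 mm, standing; a bystander. Origin at the centre of its underside.
- weld_sample_b: Steel weld sample, two welded plates, 49 x 162 x 66 mm; a bystander. Origin at the centre of its underside.

How it is judged:
On the way:
1. the gate is bolted open behind the catch and let go, the coupon still in its nest (value of joint gate above 0.78 rad and value of joint bolt above 0.018 m and velocity of joint gate between -0.1 and 0.1 rad/s and contact force between the fingers and anything else below 0.5 N and distance between coupon and nest below 0.012 m), for 0.3 s.
At the end, for the whole second after the job is handed in: The gate stands open by itself (over 0.78 rad), its bolt at least 18 mm down; the coupon rests flat (tilt under 0.08 rad, bead up) on the tray's two bars (underside 12 to 18 mm above the tray's), its centre within 20 mm of the tray's in tray x and y (value of joint gate above 0.78 rad and value of joint bolt above 0.018 m and x of coupon in the frame of tray between -0.02 and 0.02 m and y of coupon in the frame of tray between -0.02 and 0.02 m and z of coupon in the frame of tray between 0.012 and 0.018 m and angle between coupon's own z axis and vertical below 0.08 rad and linear speed of coupon below 0.02 m/s); the robot touches nothing.
It fails at once if the tape measure is moved more than 25 mm (distance of tape from where it was at the start of the episode above 0.025 m).
It fails at once if the weld sample is moved more than 25 mm (distance of weld_sample_b from where it was at the start of the episode above 0.025 m).
It also fails if it takes over 64 s, if anything falls off the work surface, if the arm or the gripper's body presses on something with over 40 N, if the wrist force passes 120 N, or if a joint passes its speed limit or range.

ROBOT

A 6-joint arm with a two-finger parallel gripper is mounted at the origin on the work surface; the furniture and walls round the work are solid. World frame = base frame: x ahead of the robot, y to its left, z up, the work surface at z = 0. Lengths are in m, angles in rad, forces in N, time in s.
With the tool pointing down it reaches from about 0.35 to 0.925 m from the base axis. Payload 6.4 kg.
Tool frame: the origin (TCP) lies on the centre line of the jaws, within the pads' length; the fingertips stand 14 mm ahead of it and the grasp point (between the pads) lies 5 mm behind it; z points along the fingers, y is the line along which they close (so a half turn about z gives the same grasp; the last joint's range is limited). The gripper opens to 85 mm and grips with 20 to 120 N. Pads are 22 mm wide; open, the fingers measure 114 mm over their backs; the gripper's body (76 mm by 85 mm) begins 54 mm behind the grasp point. The pads swing forward as they close: fully open they stand 13 mm farther back than shut.
Start: joints at [0.976, 0.245, 1.558, -0, 1.339, -0.174], TCP at [0.266, 0.593, 0.245] pointing down, gripper open.
Joint ranges: [-3.13, 3.13], [-1.02, 2.26], [0.13, 2.54], [-0.95, 4.09], [0.21, 2.88], [-2.74, 2.74]. Speed limits (rad/s): [2.57, 2.57, 3.14, 3.14, 3.14, 3.14].

INTERFACE

Orientations are given as a 3x3 rotation matrix whose columns are the frame's x, y, z axes.
In Python, from cell import env gives the robot as it stands.
- The arm moves only by the shell command python3 -m pendant FILE [OPENING] [FORCE], which reads ROWS from the file FILE. ROWS is a JSON object whose key "ticks" holds a list of rows, 1 to 5 of them, each of 6 numbers: dx, dy, dz in m, then a rotation vector rx, ry, rz in rad; each row is the pose to reach, as a shift and turn from the pose commanded when the command began, along the tool's axes at that moment; what a row does not reach only later rows make up. A row lasts 1/8 s, in which the tool goes at most 0.0625 m and 0.188 rad, less where a joint would pass 70% of its speed; a pose out of reach is approached as far as the arm can. OPENING is the opening from 0.0 (shut) to 1.0 (fully open), set as the command begins (- or left out keeps the last). The fingers move at their own pace and stop on an object; FORCE is the grip in N (left out, the last holds). Time passes only in rows, so rows that do not move let the fingers close. It prints the time, the measured TCP pose, the force, the opening and the grip force at its end. Input that does not fit is refused with a message, and nothing moves.
- env.observe(): the state, without advancing time (a new reading comes with each control period).
- env.get_image(name): name is "scene" or "top"; returns (picture, depth): 384x512x3 uint8, red, green, blue; 384x512 float32, m along the optical axis (not along the pixel's ray), 0 where there is no reading.
- env.camera_model(name): a dict with "intrinsics" (3x3 intrinsics, pixels), "D" ([k1, k2, p1, p2, k3] as OpenCV has them; the pictures are not rectified), "camera_from_world" (4x4, takes a point from world to camera coordinates). Camera axes: x right, y up, looking along -z (the intrinsics and any distortion apply to the point x, -y, -z); pixel columns grow to the right and rows downward; lengths in m; the calibration is good to about 2 mm. A picture is of the moment at which its call begins. camera_model takes no time and is no camera call.
- env.finish_job(): hands the job in; it is judged then, once.
The state is a dict: "time": time; "joints": joint angles; "qvel": joint speeds; "tau": joint torques, N m; "tcp_pos": TCP position; "eef_rot": TCP orientation; "contact_force": force on the tool from outside, world axes, zero at the start; "moment": the same for the moment, N m; "width": opening from 0.0 (shut) to 1.0 (fully open); "grip_force": force on a finger pad.
Only numpy, scipy, OpenCV 4.12 (cv2) and the standard library are available. Lean on these libraries where they do the work, as an engineer would, in place of code of your own. Each camera call takes 0.05 s, during which the arm holds its last target. There are 200 camera calls.

## Working session

There is one attempt and no reset: what is moved stays moved. The work goes in short steps, Python scripts to look and compute and a shell command to move; the robot and the scene stay as the last step left them, time stands still between calls to the robot, and variables do not carry over. Pictures are saved under pics/ and viewed, at most 10 in all, crops included, and the job is handed in when it is done.

```bash
ls; mkdir -p pics; cat > h.py <<'E'
from cell import env
import numpy as np, cv2
def cam(n):
    m=env.camera_model(n); return np.array(m["intrinsics"],float),np.array(m["D"],float),np.array(m["camera_from_world"],float)
def ray(n,uv):
    K,D,T=cam(n); p=cv2.undistortPoints(np.array(uv,float).reshape(-1,1,2),K,D)[:,0]
    d=np.c_[p[:,0],-p[:,1],-np.ones(len(p))]@T[:3,:3]; return -T[:3,:3].T@T[:3,3],d
def onz(n,uv,z):
    o,d=ray(n,uv); return o+d*((z-o[2])/d[:,2])[:,None]
def cloud(n,dep):
    h,w=dep.shape; u,v=np.meshgrid(np.arange(w),np.arange(h)); o,d=ray(n,np.c_[u.ravel(),v.ravel()])
    return (o+d*dep.ravel()[:,None]).reshape(h,w,3)
def proj(n,P):
    K,D,T=cam(n); P=np.atleast_2d(P); c=P@T[:3,:3].T+T[:3,3]
    return cv2.projectPoints(np.c_[c[:,0],-c[:,1],-c[:,2]],np.zeros(3),np.zeros(3),K,D)[0][:,0]
E
python3 - <<'E'
from h import *
for n in("top","scene"):
    im,d=env.get_image(n); cv2.imwrite(f"pics/{n}0.png",im[:,:,::-1]); np.savez(f"{n}0.npz",im=im,d=d)
    print(n,(d>0).mean(),ray(n,[[256,192]]))
o=env.observe();print(o)
E
```

```text
pics
top 0.9959208170572916 (array([0.23330001, 0.27972092, 1.31540942]), array([[ 0.18937212, -0.02146612, -0.98230107]]))
scene 0.9961090087890625 (array([-0.39173053,  0.95148001,  0.5803777 ]), array([[ 0.71389146, -0.5649547 , -0.41374544]]))
{'time': 0.1, 'joints': array([ 9.75878532e-01,  2.45758086e-01,  1.55893547e+00,  7.02387235e-06,
        1.33869252e+00, -1.74118643e-01]), 'qvel': array([-0.00022437, -0.00127118, -0.00297897,  0.00250624,  0.00211844,
       -0.00033516]), 'tau': array([-2.65660301e-04, -4.30668354e+01, -3.27129149e+01, -8.13602787e-05,
        2.78029431e-03,  4.22997104e-06]), 'tcp_pos': array([0.265242  , 0.59287921, 0.24425832]), 'eef_rot': array([[-9.12761963e-01,  4.08490608e-01, -1.01076345e-03],
       [ 4.08491735e-01,  9.12760816e-01, -1.48146506e-03],
       [ 3.17420708e-04, -1.76511347e-03, -9.99998392e-01]]), 'contact_force': array([-0.21116649,  0.4289921 , -0.51439047]), 'moment': array([0.00606585, 0.02375397, 0.02778612]), 'grip_force': 0.0, 'width': 1.0000703639346191}
```

View pics/top0.png

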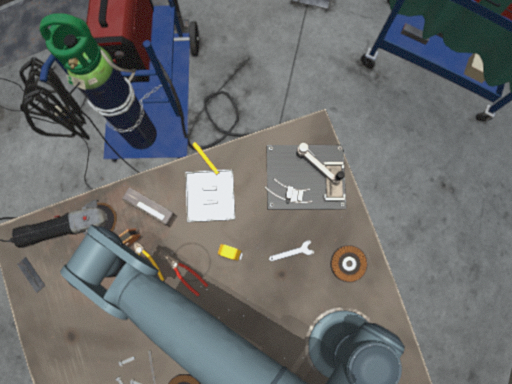

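View pics/scene0.png

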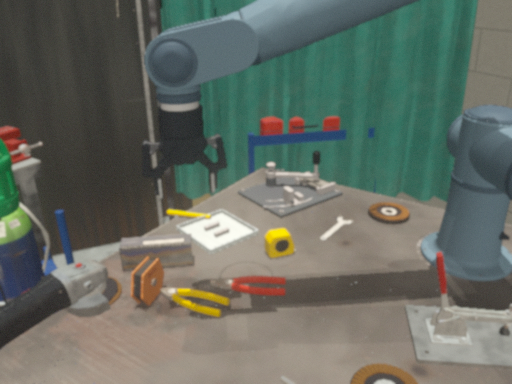

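Top view: jig plate at px x 267–345, y 145–209 (post at (303,149), knob at (340,176), catch near (288,190)). The tray is at (210,195), tape (230,252) and weld sample (148,207).

```bash
python3 - <<'E'
from h import *
t=np.load("top0.npz");im,d=t["im"],t["d"]
C=cloud("top",d)
# height-colored crop + rgb crop
c=im[130:225,180:355,::-1]; a=cv2.resize(c,None,fx=4.5,fy=4.5,interpolation=cv2.INTER_CUBIC)
cv2.imwrite("pics/crop1.png",a)
for uv in [(269,150),(340,150),(343,205),(272,205),(303,149),(340,176),(210,195),(230,252),(148,207),(253,200)]:
    print(uv,C[uv[1],uv[0]].round(4))
# tray white mask
hsv=cv2.cvtColor(im,cv2.COLOR_RGB2HSV)
m=((hsv[...,2]>185)&(hsv[...,1]<50)).astype(np.uint8); m[:,:180]=0;m[:,240:]=0;m[:165]=0;m[225:]=0
cs=max(cv2.findContours(m,cv2.RETR_EXTERNAL,cv2.CHAIN_APPROX_NONE)[0],key=cv2.contourArea)
P=onz("top",cs[:,0],0.014); r=cv2.minAreaRect(P[:,:2].astype(np.float32)*1000); print("tray",r)
# plate: height 5..16mm in region
Z=C[...,2]; reg=np.zeros_like(m); reg[135:220,255:360]=1
m2=((Z>0.005)&(reg>0)).astype(np.uint8); 
cs=max(cv2.findContours(m2,cv2.RETR_EXTERNAL,cv2.CHAIN_APPROX_NONE)[0],key=cv2.contourArea)
P=C[cs[:,0,1],cs[:,0,0]]; P=P[P[:,2]<.03];print("plate",cv2.minAreaRect(P[:,:2].astype(np.float32)*1000))
for lo,hi in((.02,.036),(.036,.06),(.06,.095),(.095,.15)):
    k=(Z>lo)&(Z<hi)&(reg>0); print(lo,k.sum(),np.median(C[k],0))
k=(Z>.095)&(reg>0);print(C[k].round(3))
E
```

```text
(269, 150) [0.6228 0.2046 0.0062]
(340, 150) [ 0.6157 -0.0257  0.0104]
(343, 205) [ 0.4336 -0.0201  0.0208]
(272, 205) [0.4416 0.2024 0.0119]
(303, 149) [0.5995 0.1054 0.0855]
(340, 176) [0.5032 0.007  0.1253]
(210, 195) [ 0.4818  0.398  -0.0019]
(230, 252) [0.2959 0.3352 0.0615]
(148, 207) [0.4369 0.5809 0.0698]
(253, 200) [ 0.4615  0.2613 -0.0011]
tray ((478.9769287109375, 398.4329833984375), (158.90211486816406, 148.8274688720703), 1.4373043775558472)
plate ((536.5443115234375, 91.90525817871094), (260.1753234863281, 220.1014862060547), 89.51709747314453)
0.02 556 [0.48787775 0.0110791  0.02830261]
0.036 358 [0.54622133 0.06604986 0.05228975]
0.06 89 [0.60371601 0.1035788  0.0815109 ]
0.095 73 [0.50646012 0.00754693 0.12415711]
[[ 2.330e-01  2.800e-01  1.315e+00]
 [ 2.330e-01  2.800e-01  1.315e+00]
 [ 2.330e-01  2.800e-01  1.315e+00]
 [ 2.330e-01  2.800e-01  1.315e+00]
 [ 2.330e-01  2.800e-01  1.315e+00]
 [ 2.330e-01  2.800e-01  1.315e+00]
 [ 2.330e-01  2.800e-01  1.315e+00]
 [ 2.330e-01  2.800e-01  1.315e+00]
 [ 2.330e-01  2.800e-01  1.315e+00]
 [ 2.330e-01  2.800e-01  1.315e+00]
[... 2937 characters left out ...]
-01  1.315e+00]
 [ 4.980e-01  7.000e-03  9.600e-02]
 [ 2.330e-01  2.800e-01  1.315e+00]
 [ 2.330e-01  2.800e-01  1.315e+00]
 [ 2.330e-01  2.800e-01  1.315e+00]
 [ 2.330e-01  2.800e-01  1.315e+00]
 [ 2.330e-01  2.800e-01  1.315e+00]
 [ 2.330e-01  2.800e-01  1.315e+00]
 [ 2.330e-01  2.800e-01  1.315e+00]
 [ 2.330e-01  2.800e-01  1.315e+00]
 [ 2.330e-01  2.800e-01  1.315e+00]
 [ 2.330e-01  2.800e-01  1.315e+00]
 [ 2.330e-01  2.800e-01  1.315e+00]
 [ 2.330e-01  2.800e-01  1.315e+00]
 [ 2.330e-01  2.800e-01  1.315e+00]
 [ 2.330e-01  2.800e-01  1.315e+00]
 [ 2.330e-01  2.800e-01  1.315e+00]
 [ 2.330e-01  2.800e-01  1.315e+00]
 [ 2.330e-01  2.800e-01  1.315e+00]
 [ 2.330e-01  2.800e-01  1.315e+00]]
```

View pics/crop1.png

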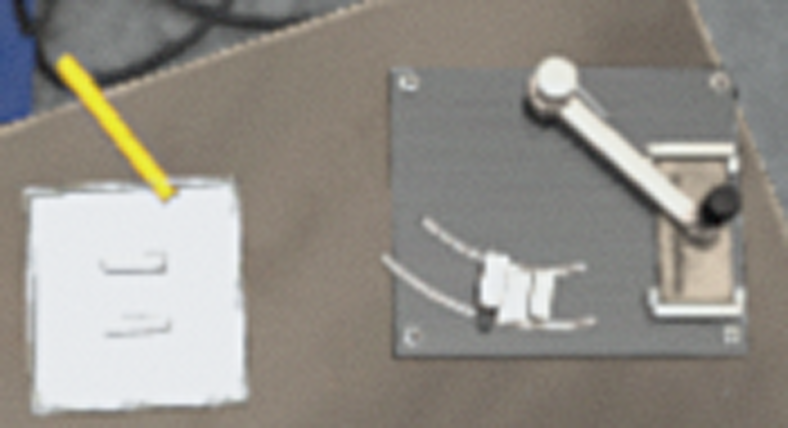

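Crop shows: post at upper middle, gate bar running to the black knob (crop (718,205)) over the coupon, catch at crop (480–550, 255–320), tray with two bars long in world y. Jig axes ≈ world axes. I'll refine it once.

```bash
cat > meas.py <<'E'
from h import *
def big(m): return max(cv2.findContours(m.astype(np.uint8),cv2.RETR_EXTERNAL,cv2.CHAIN_APPROX_NONE)[0],key=cv2.contourArea)
E
python3 - <<'E'
from meas import *
t=np.load("top0.npz");im,d=t["im"],t["d"]; s=np.load("scene0.npz")["im"]
hsv=cv2.cvtColor(im,cv2.COLOR_RGB2HSV); print(im[200,280],im[217,280],im[176,339],im[149,303],im[195,335])
# plate: low-saturation gray vs brown table, closed to fill items
S=hsv[...,1]; m=np.zeros(S.shape,np.uint8); R=np.s_[138:218,258:352]
m[R]=(S[R]<28)|(im[R].max(-1)<50); m=cv2.morphologyEx(m,cv2.MORPH_OPEN,np.ones((3,3))); m=cv2.morphologyEx(m,cv2.MORPH_CLOSE,np.ones((25,25)))
c=big(m); P=onz("top",c[:,0],.010)[:,:2]; r=cv2.minAreaRect((P*1000).astype(np.float32)); print("plate",r,cv2.boxPoints(r).round(1).tolist(),cv2.boundingRect(c))
# knob
for n,I,R in(("top",im,np.s_[165:190,328:352]),("scene",s,np.s_[148:182,308:326])):
    k=np.zeros(I.shape[:2],np.uint8);k[R]=I[R].max(-1)<65; c=big(k); print(n,cv2.boundingRect(c),cv2.minEnclosingCircle(c),k.sum())
    if n=="top":
        hi=k.astype(bool)&(cloud("top",d)[...,2]>.115); v,u=np.nonzero(hi); print("knob",onz("top",[[u.mean(),v.mean()],[(u.min()+u.max())/2,(v.min()+v.max())/2]],.126))
# post top
k=np.zeros(S.shape,np.uint8);k[142:157,296:311]=im[142:157,296:311].min(-1)>200
Z=cloud("top",d)[...,2]; v,u=np.nonzero(k.astype(bool)&(Z>.07)); print("post",onz("top",[[(u.min()+u.max())/2,(v.min()+v.max())/2],[u.mean(),v.mean()]],.082))
# coupon stops etc
C=cloud("top",d)
k=(Z>.045)&(Z<.07)&(C[...,1]>.1)&(C[...,0]<.53)&(C[...,0]>.42)&(C[...,1]<.2); print("lug",C[k].min(0),C[k].max(0),np.median(C[k],0))
E
```

```text
[128 132 131] [126 117 108] [70 72 70] [235 238 238] [205 196 173]
plate ((542.8196411132812, 79.43148040771484), (282.8750305175781, 234.50657653808594), 88.29074096679688) [[421.3999938964844, -58.400001525878906], [655.7999877929688, -65.4000015258789], [664.2000122070312, 217.3000030517578], [429.79998779296875, 224.3000030517578]] (265, 138, 87, 72)
top (336, 172, 8, 8) ((339.0, 175.5), 4.609872341156006) 32
knob [[0.50472876 0.0089852  0.126     ]
 [0.50608638 0.00839526 0.126     ]]
scene (313, 152, 7, 12) ((316.5, 157.5), 5.700977325439453) 61
post [[0.60848582 0.10295321 0.082     ]
 [0.60768542 0.10343404 0.082     ]]
lug [0.45492852 0.14150947 0.04627241] [0.49203875 0.16159428 0.06071672] [0.47245088 0.15149886 0.05550836]
```

```bash
python3 - <<'E'
from meas import *
t=np.load("top0.npz");im,d=t["im"],t["d"]
c=np.array([[392,68],[735,68],[746,353],[394,355]])/4.5+[180,130]-.4
P=onz("top",c,.01)[:,:2]; print(P.round(4),P.mean(0), [np.linalg.norm(P[i]-P[i-1]) for i in range(4)])
q=np.array([[-.105,.145],[.105,.145],[.105,-.105],[-.105,-.105]])[[1,2,3,0]] # TL=+x,+y ; TR=+x,-y; BR; BL
T,_=cv2.estimateAffinePartial2D(q,P,method=cv2.LMEDS); s=np.hypot(T[0,0],T[1,0]); print("yaw",np.arctan2(T[1,0],T[0,0]),"scale",s)
f=lambda p:(T@np.r_[p,1]); print("pivot",f([.075,.035]),"nest",f([-.02,-.065]),"knob",f([.075+.14*np.cos(3.953),.035+.14*np.sin(3.953)]))
# coupon outline by brownish colour: end-stop corners in crop
e=np.array([[655,160],[735,160],[738,300],[655,300]])/4.5+[180,130]-.4; print("coupon corners",onz("top",e,.028)[:,:2].round(4))
b=onz("top",np.array([[105,268],[165,268],[107,334],[170,328]])/4.5+[180,130]-.4,.015);print("bars",b.round(4),b.mean(0))
# scene check of predicted points
print(proj("scene",[[.506,.0065,.126],[.506,.0065,.086]]),proj("scene",[[.515,.0056,.126],[.608,.103,.082]]))
o,dd=ray("scene",[[316.5,157.5]]);A=onz("scene",[[316.5,157.5]],.110);print(A,dd)
E
```

```text
[[ 0.6396  0.2115]
 [ 0.6335 -0.0368]
 [ 0.4253 -0.0296]
 [ 0.4313  0.2179]] [0.53241163 0.09073106] [np.float64(0.2084669984255104), np.float64(0.24841447304066763), np.float64(0.20829833926392577), np.float64(0.2475506870630276)]Traceback (most recent call last):
  File "<stdin>", line 6, in <module>
cv2.error: OpenCV(4.12.0) /io/opencv/modules/calib3d/src/ptsetreg.cpp:1108: error: (-215:Assertion failed) count >= 0 && to.checkVector(2) == count in function 'estimateAffinePartial2D'
```

```bash
cat > d.py <<'E'
import sys; from h import *
o=env.observe();R=o["eef_rot"];t=np.array([float(a) for a in sys.argv[1:4]])
print("t",o["time"],"p",o["tcp_pos"].round(4),"ybear",np.arctan2(R[1,1],R[0,1]).round(4),"tool delta",(R.T@(t-o["tcp_pos"])).round(4),"F",o["contact_force"].round(1))
E
echo '{"ticks":[[-0.045, -0.043, 0, 0, 0, -0.08], [-0.09, -0.086, 0, 0, 0, -0.16], [-0.135, -0.129, 0, 0, 0, -0.24], [-0.18, -0.172, 0, 0, 0, -0.32], [-0.225, -0.215, 0, 0, 0, -0.393]]}' > m.json && python3 -m pendant m.json; python3 d.py .507 .0065 .2
```

```text
time: 0.72
tcp_pos: [0.3832, 0.3032, 0.245]
eef_rot: [[-1.0, 0.025, -0.0], [0.025, 1.0, -0.0], [0.0, -0.0, -1.0]]
contact_force: [0.8, 0.2, 0.8]
width: 0.998
grip_force: 0.0
t 0.725 p [0.3832 0.3032 0.245 ] ybear 1.5459 tool delta [-0.1312 -0.2935  0.045 ] F [0.8 0.2 0.8]
```

```bash
echo '{"ticks":[[-0.026, -0.056, 0, 0, 0, 0], [-0.052, -0.112, 0, 0, 0, 0], [-0.078, -0.168, 0, 0, 0, 0], [-0.104, -0.224, 0.02, 0, 0, 0], [-0.125, -0.275, 0.03, 0, 0, 0]]}' > m.json && python3 -m pendant m.json .65; echo '{"ticks":[[-0.006, -0.0185, 0.015, 0, 0, 0], [-0.006, -0.0185, 0.015, 0, 0, 0], [-0.006, -0.0185, 0.015, 0, 0, 0]]}' > m.json && python3 -m pendant m.json; python3 d.py .507 .0065 .106
python3 - <<'E'
from h import *
im,d=env.get_image("top"); s,_=env.get_image("scene")
a=cv2.resize(im[120:220,270:400,::-1],None,fx=4,fy=4);b=cv2.resize(s[80:220,230:400,::-1],None,fx=2.9,fy=2.9)[:400]
b=cv2.copyMakeBorder(b,0,400-b.shape[0],0,0,cv2.BORDER_CONSTANT) if b.shape[0]<400 else b
cv2.imwrite("pics/c2.png",cv2.resize(np.hstack([a,b]),(800,316)))
E
```

```text
time: 1.35
tcp_pos: [0.5003, 0.0249, 0.2143]
eef_rot: [[-1.0, 0.028, -0.001], [0.028, 1.0, 0.0], [0.001, 0.0, -1.0]]
contact_force: [0.5, -0.8, -0.4]
width: 0.65
grip_force: 0.0
time: 1.72
tcp_pos: [0.5055, 0.0093, 0.2003]
eef_rot: [[-1.0, 0.026, -0.0], [0.026, 1.0, 0.0], [0.0, 0.0, -1.0]]
contact_force: [0.8, 0.1, -0.1]
width: 0.648
grip_force: 0.0
t 1.725 p [0.5055 0.0093 0.2003] ybear 1.5443 tool delta [-0.0016 -0.0028  0.0943] F [ 0.8  0.1 -0.1]
```

View pics/c2.png

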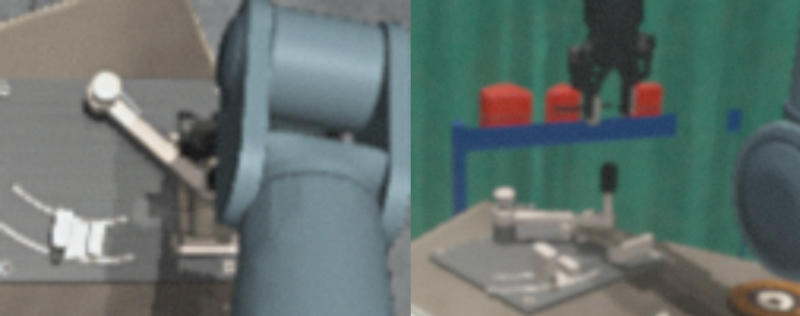

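The knob stands between the fingers in the scene view (crop ≈(608,178), fingers at 590/640). Descending and gripping.

```bash
echo '{"ticks":[[-0.0015, -0.0028, 0.03, 0, 0, 0], [-0.0015, -0.0028, 0.06, 0, 0, 0], [-0.0015, -0.0028, 0.08, 0, 0, 0], [-0.0015, -0.0028, 0.096, 0, 0, 0], [-0.0015, -0.0028, 0.096, 0, 0, 0]]}' > m.json && python3 -m pendant m.json; echo '{"ticks":[[0, 0, 0, 0, 0, 0], [0, 0, 0, 0, 0, 0], [0, 0, 0, 0, 0, 0], [0, 0, 0, 0, 0, 0], [0, 0, 0, 0, 0, 0]]}' > m.json && python3 -m pendant m.json 0 40; python3 d.py .507 .0065 .104
```

```text
time: 2.45
tcp_pos: [0.5066, 0.006, 0.1035]
eef_rot: [[-1.0, 0.027, -0.002], [0.027, 1.0, 0.0], [0.002, 0.0, -1.0]]
contact_force: [0.2, -0.3, -0.8]
width: 0.649
grip_force: 0.0
time: 3.08
tcp_pos: [0.508, 0.0043, 0.1054]
eef_rot: [[-1.0, 0.028, 0.002], [0.028, 1.0, -0.002], [-0.002, -0.002, -1.0]]
contact_force: [-0.7, -5.0, 1.6]
width: 0.267
grip_force: 39.2
t 3.075 p [0.508  0.0043 0.1054] ybear 1.543 tool delta [0.0011 0.0022 0.0014] F [-0.7 -5.   1.6]
```

```bash
cat > arc.py <<'E'
import sys; from h import *
o=env.observe();R=o["eef_rot"];p=o["tcp_pos"];c=np.array([.608,.1035]);v=p[:2]-c
print("r",np.hypot(*v).round(4),"q",round(3.925-np.arctan2(v[1],v[0])%(2*np.pi),3),"z",p[2].round(4),"F",o["contact_force"].round(1),"M",o["moment"].round(2),"j",o["joints"].round(2))
for q in map(float,sys.argv[1:]):
    b=3.925-q; t=np.r_[c+.1405*np.array([np.cos(b),np.sin(b)]),p[2]]; print(q,(R.T@(t-p)).round(4))
E
python3 arc.py .08 .16 .24 .32 .40
```

```text
r 0.1409 q 0.002 z 0.1054 F [-0.7 -5.   1.6] M [-0.72  0.14 -0.06] j [-0.21  0.09  2.01 -0.    1.04 -1.76]
0.08 [ 0.0074  0.0082 -0.    ]
0.16 [ 0.0145  0.0168 -0.0001]
0.24 [ 0.021   0.026  -0.0001]
0.32 [ 0.0267  0.0357 -0.0001]
0.4 [ 0.0316  0.0458 -0.0001]
```

```bash
echo '{"ticks":[[0.0075, 0.008, 0, 0, 0, 0], [0.0145, 0.0165, 0, 0, 0, 0], [0.021, 0.0255, 0, 0, 0, 0], [0.0265, 0.035, 0, 0, 0, 0], [0.0315, 0.045, 0, 0, 0, 0]]}' > m.json && python3 -m pendant m.json;  python3 arc.py .48 .56 .64 .72 .8
```

```text
time: 3.7
tcp_pos: [0.4746, 0.049, 0.1037]
eef_rot: [[-1.0, 0.028, -0.007], [0.028, 1.0, -0.005], [0.007, -0.005, -1.0]]
contact_force: [-9.9, -14.9, 2.5]
width: 0.267
grip_force: 39.1
r 0.1441 q 0.395 z 0.1037 F [ -9.9 -14.9   2.5] M [-2.25  1.53 -0.54] j [-0.13  0.03  2.08 -0.01  1.04 -1.67]
0.48 [ 0.001   0.0125 -0.0001]
0.56 [ 0.0043  0.0233 -0.0001]
0.64 [ 0.0066  0.0343 -0.0001]
0.72 [ 0.0081  0.0454 -0.0002]
0.8 [ 0.0087  0.0566 -0.0002]
```

```bash
sed -i 's/\.1405\*np.array/np.hypot(*v)*np.array/' arc.py; python3 arc.py .48 .56 .64 .72 .8
```

```text
r 0.1441 q 0.395 z 0.1037 F [ -9.9 -14.9   2.5] M [-2.25  1.53 -0.54] j [-0.13  0.03  2.08 -0.01  1.04 -1.67]
0.48 [ 0.0044  0.0113 -0.    ]
0.56 [ 0.0078  0.0224 -0.0001]
0.64 [ 0.0102  0.0336 -0.0001]
0.72 [ 0.0117  0.0451 -0.0002]
0.8 [ 0.0123  0.0566 -0.0002]
```

```bash
echo '{"ticks":[[0.005, 0.0115, 0, 0, 0, 0], [0.009, 0.0225, 0, 0, 0, 0], [0.0115, 0.0335, 0, 0, 0, 0], [0.013, 0.045, 0, 0, 0, 0], [0.014, 0.0565, 0, 0, 0, 0]]}' > m.json && python3 -m pendant m.json;  python3 arc.py .84 .88 .92 .96 1.0 1.04
```

```text
time: 4.32
tcp_pos: [0.4603, 0.1065, 0.1025]
eef_rot: [[-1.0, 0.029, -0.012], [0.029, 1.0, -0.004], [0.012, -0.005, -1.0]]
contact_force: [-11.7, -11.2, 1.7]
width: 0.267
grip_force: 39.5
r 0.1477 q 0.803 z 0.1025 F [-11.7 -11.2   1.7] M [-1.8   1.81 -0.59] j [-0.01  0.02  2.09 -0.01  1.04 -1.55]
0.84 [-0.0001  0.0054 -0.    ]
0.88 [-0.0003  0.0113 -0.0001]
0.92 [-0.0009  0.0172 -0.0001]
0.96 [-0.0016  0.023  -0.0001]
1.0 [-0.0026  0.0289 -0.0002]
1.04 [-0.0038  0.0347 -0.0002]
```

```bash
echo '{"ticks":[[0, 0.004, 0, 0, 0, 0], [-0.0005, 0.008, 0, 0, 0, 0], [-0.001, 0.012, 0, 0, 0, 0]]}' > m.json && python3 -m pendant m.json; python3 arc.py; echo '{"ticks":[[-0.0005, 0.003, 0, 0, 0, 0], [-0.001, 0.006, 0, 0, 0, 0]]}' > m.json && python3 -m pendant m.json; python3 arc.py
```

```text
time: 4.7
tcp_pos: [0.4614, 0.1188, 0.1022]
eef_rot: [[-1.0, 0.028, -0.012], [0.028, 1.0, -0.003], [0.012, -0.004, -1.0]]
contact_force: [-9.8, -8.3, -0.2]
width: 0.268
grip_force: 39.1
r 0.1474 q 0.887 z 0.1022 F [-9.8 -8.3 -0.2] M [-1.22  1.57 -0.21] j [ 0.02  0.03  2.08 -0.    1.04 -1.53]
time: 4.95
tcp_pos: [0.4627, 0.1247, 0.1022]
eef_rot: [[-1.0, 0.028, -0.012], [0.028, 1.0, -0.003], [0.012, -0.004, -1.0]]
contact_force: [-11.5, -8.3, 0.1]
width: 0.266
grip_force: 39.3
r 0.1468 q 0.928 z 0.1022 F [-11.5  -8.3   0.1] M [-1.16  1.77 -0.22] j [ 0.03  0.04  2.08 -0.    1.04 -1.51]
```

```bash
python3 - <<'E'
from h import *
im,d=env.get_image("top"); s,_=env.get_image("scene")
a=cv2.resize(im[120:220,230:360,::-1],None,fx=4,fy=4);b=cv2.resize(s[140:230,230:350,::-1],(533,400),interpolation=cv2.INTER_CUBIC)
cv2.imwrite("pics/c3.png",cv2.resize(np.hstack([a,b]),(800,304)))
E
```

```text
(no output)
```

View pics/c3.png

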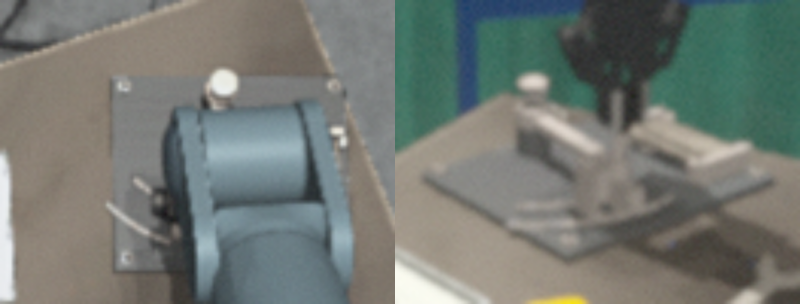

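The gate is about 0.93 rad open, with the bar and boss beside the catch (scene crop ≈(600,190)) and the coupon uncovered on the right. I'll feel for the lug in small steps.

```bash
for i in 1; do echo '{"ticks":[[-0.0005, 0.002, 0, 0, 0, 0], [-0.0005, 0.004, 0, 0, 0, 0]]}' > m.json && python3 -m pendant m.json; done | grep -E 'tcp_pos|contact'; python3 arc.py;  echo '{"ticks":[[-0.0005, 0.002, 0, 0, 0, 0], [-0.001, 0.004, 0, 0, 0, 0]]}' > m.json && python3 -m pendant m.json| grep -E 'tcp_pos|contact';python3 arc.py; echo '{"ticks":[[-0.0005, 0.002, 0, 0, 0, 0], [-0.001, 0.004, 0, 0, 0, 0]]}' > m.json && python3 -m pendant m.json| grep -E 'tcp_pos|contact';python3 arc.py
```

```text
tcp_pos: [0.4635, 0.1287, 0.1022]
contact_force: [-9.1, -9.5, -0.5]
r 0.1466 q 0.956 z 0.1022 F [-9.1 -9.5 -0.5] M [-1.4   1.47 -0.45] j [ 0.04  0.04  2.07 -0.    1.04 -1.51]
tcp_pos: [0.4646, 0.132, 0.1022]
contact_force: [-11.6, -16.0, 1.4]
r 0.1462 q 0.979 z 0.1022 F [-11.6 -16.    1.4] M [-2.48  1.8  -0.41] j [ 0.04  0.05  2.07 -0.01  1.04 -1.5 ]
tcp_pos: [0.4647, 0.1328, 0.1016]
contact_force: [-16.3, -34.0, 2.1]
r 0.1463 q 0.985 z 0.1016 F [-16.3 -34.    2.1] M [-4.92  2.25 -0.51] j [ 0.05  0.05  2.06 -0.01  1.04 -1.49]
```

The force jumped at q≈0.98, so the gate is on the lug. Pushing the bolt down.

```bash
echo '{"ticks":[[0, 0, 0.006, 0, 0, 0], [0, 0, 0.012, 0, 0, 0], [0, 0, 0.018, 0, 0, 0], [0, 0, 0.024, 0, 0, 0], [0, 0, 0.027, 0, 0, 0]]}' > m.json && python3 -m pendant m.json - 60; python3 arc.py
```

```text
time: 6.42
tcp_pos: [0.4654, 0.1328, 0.0807]
eef_rot: [[-0.999, 0.026, -0.02], [0.026, 1.0, -0.013], [0.02, -0.014, -1.0]]
contact_force: [-46.7, -33.2, 69.6]
width: 0.267
grip_force: 68.4
r 0.1456 q 0.986 z 0.0807 F [-46.7 -33.2  69.6] M [-5.02  7.1  -0.59] j [ 0.05  0.09  2.06 -0.01  1.   -1.49]
```

```bash
echo '{"ticks":[[0, -0.001, -0.002, 0, 0, 0], [0, -0.002, -0.004, 0, 0, 0], [0, -0.003, -0.005, 0, 0, 0]]}' > m.json && python3 -m pendant m.json; python3 arc.py; echo '{"ticks":[[0, 0, 0, 0, 0, 0], [0, 0, 0, 0, 0, 0], [0, 0, 0, 0, 0, 0]]}' > m.json && python3 -m pendant m.json .65; echo '{"ticks":[[0, 0, -0.03, 0, 0, 0], [0, 0, -0.07, 0, 0, 0], [0, 0, -0.12, 0, 0, 0], [0, 0, -0.12, 0, 0, 0]]}' > m.json && python3 -m pendant m.json;python3 d.py .510 .0063 .12
```

```text
time: 6.8
tcp_pos: [0.4647, 0.132, 0.0816]
eef_rot: [[-1.0, 0.027, -0.015], [0.027, 1.0, -0.007], [0.015, -0.007, -1.0]]
contact_force: [-19.0, -15.4, 11.1]
width: 0.263
grip_force: 61.3
r 0.1461 q 0.98 z 0.0816 F [-19.  -15.4  11.1] M [-2.32  2.88 -0.36] j [ 0.04  0.09  2.07 -0.01  1.   -1.49]
time: 7.18
tcp_pos: [0.4705, 0.1352, 0.0829]
eef_rot: [[-1.0, 0.028, 0.002], [0.028, 1.0, 0.001], [-0.002, 0.001, -1.0]]
contact_force: [0.3, 0.8, 0.1]
width: 0.652
grip_force: 0.0
time: 7.68
tcp_pos: [0.473, 0.1354, 0.2076]
eef_rot: [[-1.0, 0.027, 0.011], [0.027, 1.0, 0.001], [-0.011, 0.001, -1.0]]
contact_force: [0.2, 0.0, -0.6]
width: 0.653
grip_force: 0.0
t 7.675 p [0.473  0.1354 0.2076] ybear 1.5435 tool delta [-0.0395 -0.1281  0.0878] F [ 0.2  0.  -0.6]
```

```bash
echo '{"ticks":[[-0.016, -0.045, -0.0, 0, 0, 0], [-0.028, -0.09, 0, 0, 0, 0], [-0.0395, -0.128, 0, 0, 0, 0], [-0.0395, -0.128, 0, 0, 0, 0], [-0.0395, -0.128, 0, 0, 0, 0]]}' > m.json && python3 -m pendant m.json 1.0; python3 d.py .510 .0063 .031
python3 - <<'E'
from h import *
im,d=env.get_image("top"); s,_=env.get_image("scene"); np.savez("t2.npz",im=im,d=d,s=s)
a=cv2.resize(im[120:220,250:380,::-1],None,fx=4,fy=4);b=cv2.resize(s[110:230,230:370,::-1],(467,400),interpolation=cv2.INTER_CUBIC)
cv2.imwrite("pics/c4.png",cv2.resize(np.hstack([a,b]),(800,324)))
E
```

```text
time: 8.3
tcp_pos: [0.5054, 0.0064, 0.2016]
eef_rot: [[-1.0, 0.028, -0.001], [0.028, 1.0, 0.001], [0.001, 0.001, -1.0]]
contact_force: [0.2, 0.2, 0.9]
width: 1.0
grip_force: 0.0
t 8.3 p [0.5054 0.0064 0.2016] ybear 1.543 tool delta [-4.800e-03 -1.000e-04  1.706e-01] F [0.2 0.2 0.9]
```

View pics/c4.png

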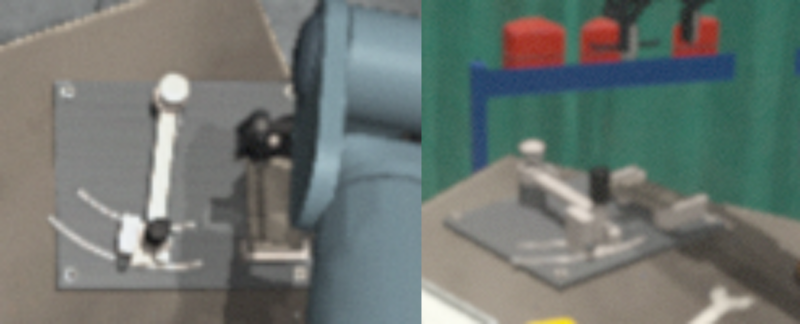

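The gate stands open with bar to the catch (knob at crop (157,232), now low), and the coupon is uncovered at (270,210). Next I'll check knob height and coupon centre.

```bash
python3 - <<'E'
from h import *
t=np.load("t2.npz");C=cloud("top",t["d"]);Z=C[...,2]
k=(Z>.075)&(Z<.15)&(abs(C[...,0]-.475)<.03)&(abs(C[...,1]-.13)<.03);print("knob",k.sum(),np.median(C[k],0),np.percentile(Z[k],90))
f=lambda a:np.array(a)/4.5+[180,130]-.4
print("stops",onz("top",f([[692,152],[696,308]]),.034),"sides",onz("top",f([[657,230],[735,230]]),.025))
print("bars",onz("top",f([[135,262],[138,328]]),.015))
E
```

```text
knob 61 [0.46659732 0.12900981 0.10059046] 0.10509309149685264
stops [[0.56532719 0.0042816  0.034     ]
 [0.45421555 0.0089523  0.034     ]] sides [[ 0.51196195  0.03098734  0.025     ]
 [ 0.51048025 -0.0243337   0.025     ]]
bars [[0.5017665  0.39744582 0.015     ]
 [0.45468049 0.39592666 0.015     ]]
```

```bash
echo '{"ticks":[[-0.0048, -0.0015, 0.05, 0, 0, 0], [-0.0048, -0.0015, 0.1, 0, 0, 0], [-0.0048, -0.0015, 0.145, 0, 0, 0], [-0.0048, -0.0015, 0.165, 0, 0, 0], [-0.0048, -0.0015, 0.1735, 0, 0, 0]]}' > m.json && python3 -m pendant m.json; echo '{"ticks":[[0, 0, 0, 0, 0, 0], [0, 0, 0, 0, 0, 0]]}' > m.json && python3 -m pendant m.json;python3 d.py .510 .005 .028
```

```text
time: 9.02
tcp_pos: [0.5095, 0.0053, 0.0274]
eef_rot: [[-1.0, 0.026, -0.002], [0.026, 1.0, 0.001], [0.002, 0.001, -1.0]]
contact_force: [-0.2, 0.4, 0.2]
width: 0.999
grip_force: 0.0
time: 9.28
tcp_pos: [0.5116, 0.0042, 0.0301]
eef_rot: [[-1.0, 0.027, 0.002], [0.027, 1.0, -0.001], [-0.002, -0.0, -1.0]]
contact_force: [-0.5, 0.2, 0.7]
width: 1.004
grip_force: 0.0
t 9.275 p [0.5116 0.0042 0.0301] ybear 1.5434 tool delta [0.0016 0.0007 0.0021] F [-0.5  0.2  0.7]
```

```bash
echo '{"ticks":[[0, 0, 0, 0, 0, 0], [0, 0, 0, 0, 0, 0], [0, 0, 0, 0, 0, 0], [0, 0, 0, 0, 0, 0], [0, 0, 0, 0, 0, 0]]}' > m.json && python3 -m pendant m.json 0 60; echo '{"ticks":[[0, 0, 0, 0, 0, 0], [0, 0, 0, 0, 0, 0]]}' > m.json && python3 -m pendant m.json
```

```text
time: 9.9
tcp_pos: [0.5112, 0.004, 0.0298]
eef_rot: [[-1.0, 0.028, 0.001], [0.028, 1.0, -0.0], [-0.001, -0.0, -1.0]]
contact_force: [-2.5, 0.7, 6.1]
width: 0.562
grip_force: 61.8
time: 10.15
tcp_pos: [0.5112, 0.004, 0.0298]
eef_rot: [[-1.0, 0.028, 0.001], [0.028, 1.0, -0.0], [-0.001, -0.0, -1.0]]
contact_force: [-1.6, 0.7, 6.6]
width: 0.561
grip_force: 61.8
```

```bash
echo '{"ticks":[[0, 0, -0.01, 0, 0, 0], [0, 0, -0.03, 0, 0, 0], [0, 0, -0.06, 0, 0, 0], [0, 0, -0.1, 0, 0, 0], [0, 0, -0.15, 0, 0, 0]]}' > m.json && python3 -m pendant m.json; echo '{"ticks":[[0, 0, -0.04, 0, 0, 0], [0, 0, -0.04, 0, 0, 0]]}' > m.json && python3 -m pendant m.json;python3 d.py .479 .3984 .15
python3 - <<'E'
from h import *
im,d=env.get_image("top"); s,_=env.get_image("scene")
cv2.imwrite("pics/c5.png",cv2.resize(s[20:230,200:400,::-1],(700,600)))
E
```

```text
time: 10.78
tcp_pos: [0.5094, 0.0044, 0.1793]
eef_rot: [[-1.0, 0.028, -0.002], [0.028, 1.0, 0.001], [0.002, 0.0, -1.0]]
contact_force: [0.3, -0.4, -0.9]
width: 0.562
grip_force: 62.6
time: 11.02
tcp_pos: [0.5125, 0.0038, 0.2228]
eef_rot: [[-1.0, 0.028, 0.008], [0.028, 1.0, -0.002], [-0.008, -0.002, -1.0]]
contact_force: [0.5, 0.2, -3.1]
width: 0.559
grip_force: 62.7
t 11.025 p [0.5125 0.0038 0.2228] ybear 1.543 tool delta [0.045  0.3936 0.0719] F [ 0.5  0.2 -3.1]
```

View pics/c5.png

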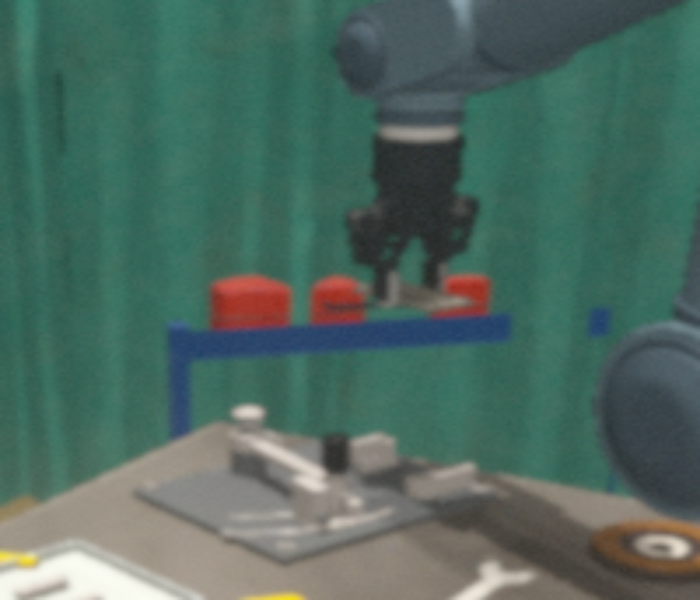

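The coupon hangs level in the fingers (crop (420,300)), the gate stays open. Carrying it to the tray.

```bash
echo '{"ticks":[[0.006, 0.055, 0, 0, 0, -0.01], [0.012, 0.11, 0, 0, 0, -0.02], [0.018, 0.165, 0, 0, 0, -0.03], [0.024, 0.22, 0, 0, 0, -0.04], [0.03, 0.275, 0, 0, 0, -0.053]]}' > m.json && python3 -m pendant m.json; python3 d.py .4795 .398 .15
```

```text
time: 11.75
tcp_pos: [0.4864, 0.2812, 0.2158]
eef_rot: [[-1.0, -0.026, -0.005], [-0.026, 1.0, -0.002], [0.005, -0.002, -1.0]]
contact_force: [0.3, -0.4, -1.1]
width: 0.561
grip_force: 62.8
t 11.75 p [0.4864 0.2812 0.2158] ybear 1.5963 tool delta [0.0036 0.1171 0.0656] F [ 0.3 -0.4 -1.1]
```

```bash
echo '{"ticks":[[0.002, 0.05, 0.01, 0, 0, 0], [0.0035, 0.1, 0.05, 0, 0, 0], [0.0036, 0.117, 0.1, 0, 0, 0], [0.0036, 0.117, 0.13, 0, 0, 0], [0.0036, 0.117, 0.15, 0, 0, 0]]}' > m.json && python3 -m pendant m.json; echo '{"ticks":[[0, 0, 0, 0, 0, 0], [0, 0, 0, 0, 0, 0], [0, 0, 0, 0, 0, 0]]}' > m.json && python3 -m pendant m.json; python3 d.py .4795 .398 .023
```

```text
time: 12.38
tcp_pos: [0.4791, 0.3956, 0.0642]
eef_rot: [[-1.0, -0.026, -0.006], [-0.026, 1.0, -0.003], [0.006, -0.003, -1.0]]
contact_force: [-0.7, 0.2, -1.0]
width: 0.564
grip_force: 62.9
time: 12.75
tcp_pos: [0.4828, 0.3972, 0.0706]
eef_rot: [[-1.0, -0.025, 0.003], [-0.025, 1.0, 0.002], [-0.003, 0.001, -1.0]]
contact_force: [-0.8, -0.1, -2.1]
width: 0.564
grip_force: 62.9
t 12.75 p [0.4828 0.3972 0.0706] ybear 1.5957 tool delta [0.0035 0.0008 0.0476] F [-0.8 -0.1 -2.1]
```

```bash
echo '{"ticks":[[0.0035, 0.0008, 0.015, 0, 0, 0], [0.0035, 0.0008, 0.03, 0, 0, 0], [0.0035, 0.0008, 0.04, 0, 0, 0], [0.0035, 0.0008, 0.044, 0, 0, 0], [0.0035, 0.0008, 0.044, 0, 0, 0]]}' > m.json && python3 -m pendant m.json; echo '{"ticks":[[0, 0, 0.001, 0, 0, 0], [0, 0, 0.002, 0, 0, 0], [0, 0, 0.0025, 0, 0, 0], [0, 0, 0.0025, 0, 0, 0]]}' > m.json && python3 -m pendant m.json; python3 d.py .4795 .398 .0228
```

```text
time: 13.38
tcp_pos: [0.478, 0.3974, 0.0244]
eef_rot: [[-1.0, -0.025, -0.001], [-0.025, 1.0, -0.0], [0.001, -0.0, -1.0]]
contact_force: [-0.1, -0.1, -1.9]
width: 0.561
grip_force: 62.9
time: 13.88
tcp_pos: [0.4784, 0.3976, 0.0229]
eef_rot: [[-1.0, -0.025, 0.0], [-0.025, 1.0, 0.0], [-0.0, 0.0, -1.0]]
contact_force: [-1.6, -1.2, 1.6]
width: 0.563
grip_force: 63.3
t 13.875 p [0.4784 0.3976 0.0229] ybear 1.5961 tool delta [-0.0011  0.0003  0.0001] F [-1.6 -1.2  1.6]
```

Contact on the bars (Fz went from −2 to +1.6). Releasing, rising and checking.

```bash
echo '{"ticks":[[0, 0, 0, 0, 0, 0], [0, 0, 0, 0, 0, 0], [0, 0, 0, 0, 0, 0], [0, 0, 0, 0, 0, 0]]}' > m.json && python3 -m pendant m.json 1.0; echo '{"ticks":[[0, 0, -0.03, 0, 0, 0], [0, 0, -0.08, 0, 0, 0], [0, 0, -0.13, 0, 0, 0], [0, -0.05, -0.15, 0, 0, 0], [0, -0.1, -0.15, 0, 0, 0]]}' > m.json && python3 -m pendant m.json; echo '{"ticks":[[0, -0.05, 0, 0, 0, 0], [0, -0.1, 0, 0, 0, 0], [0, -0.1, 0, 0, 0, 0], [0, -0.1, 0, 0, 0, 0]]}' > m.json && python3 -m pendant m.json
python3 - <<'E'
from h import *
im,d=env.get_image("top"); s,_=env.get_image("scene"); np.savez("t3.npz",im=im,d=d,s=s)
a=cv2.resize(im[130:230,170:370,::-1],(800,400),interpolation=cv2.INTER_CUBIC)
cv2.imwrite("pics/c6.png",a)
C=cloud("top",d);Z=C[...,2]
k=(Z>.012)&(Z<.04)&(abs(C[...,0]-.479)<.062)&(abs(C[...,1]-.398)<.045)
print(k.sum(),np.median(C[k],0),cv2.minAreaRect((C[k][:,:2]*1000).astype(np.float32)))
A=np.c_[C[k][:,:2],np.ones(k.sum())];print(np.linalg.lstsq(A,C[k][:,2],rcond=None)[0])
E
```

```text
time: 14.38
tcp_pos: [0.4782, 0.3975, 0.0223]
eef_rot: [[-1.0, -0.025, 0.0], [-0.025, 1.0, 0.0], [-0.0, 0.0, -1.0]]
contact_force: [-0.3, 0.9, -0.6]
width: 1.001
grip_force: 0.0
time: 15.0
tcp_pos: [0.482, 0.2973, 0.1751]
eef_rot: [[-1.0, -0.027, 0.005], [-0.027, 1.0, 0.002], [-0.005, 0.002, -1.0]]
contact_force: [-0.3, -1.1, -0.6]
width: 1.002
grip_force: 0.0
time: 15.5
tcp_pos: [0.4833, 0.1978, 0.1724]
eef_rot: [[-1.0, -0.025, 0.0], [-0.025, 1.0, 0.0], [-0.0, 0.0, -1.0]]
contact_force: [-0.2, 0.7, -0.0]
width: 0.999
grip_force: 0.0
502 [0.47511856 0.39888951 0.02106843] ((475.9101867675781, 406.4215087890625), (100.5282211303711, 66.50222778320312), 3.975027322769165)
[-0.00276088  0.00304297  0.02118011]
```

View pics/c6.png

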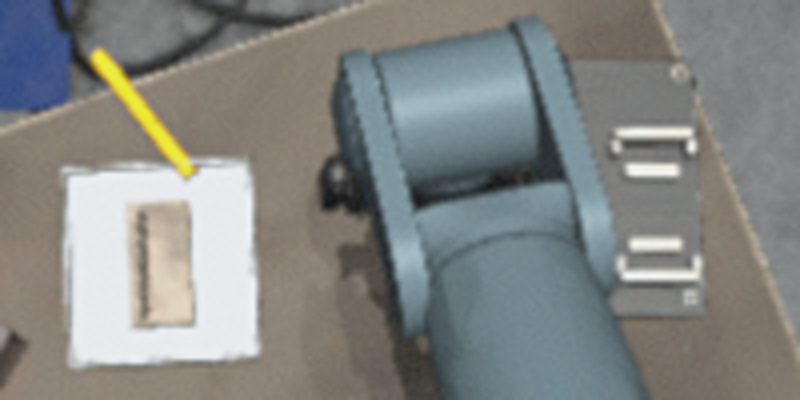

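The coupon lies flat (top at 21 mm) and centred in the tray, at crop (161,264) against tray centre (162,262). The nest is empty and the robot is clear. Handing in.

```bash
python3 -c "
from cell import env
print(env.finish_job())"
```

```text
the job is handed in; nothing more can be done
None
```

I bolted the gate open behind the catch, laid the coupon flat and centred on the tray's two bars, kept clear of the tape measure and the weld sample, and handed the job in at about 15.6 s; the hand-in returned no verdict.

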